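Feel the upper face of a collar blank for burrs

TASK

Feel the curved brass bar for burrs: with the fingers closed, put the fingertips on its broad end and stroke them lightly along the middle of its upper face, following the curve over its whole length to the narrow end, then lift off. Press only lightly, so that the sprung plate under it gives a little but never bottoms out; leave the bar lying between its pegs (do not pick it up) and leave the jar, the steel block and the brush alone.

Things in the scene. Friction and masses are not known exactly. Their poses are not given: they have to be found in the camera images.
- collar: the work: bow-shaped brass bar (neck collar blank), 6 mm thick, 0.2 kg, lying flat and loose on the sprung plate. Centre line: arc of radius 150 mm, 204 mm long, plus rounded ends; tapers from 28 mm wide (broad end) to 12 mm (narrow). Origin: underside at mid-arc. x along the chord to the NARROW end, hollow side to -y, z up. Upper face 46 mm above the table, unpressed
- plate (a joint): travel of the sprung plate, m: 0 at rest (up), 0.010 bottomed out. Level aluminium plate 240 x 96 x 12 mm on four springs over a fixed wooden base 250 x 110 mm; it only moves straight down, without tilting. With the bar on it, it begins to sink at about 3 N, then 1 mm per 0.5 N: about 8 N bottoms it. It springs back when released
- plate_seat (a point): point on the plate's top face (40 mm above the table at rest) under the origin of the seated bar; same axes as the bar. Six steel pegs, 5 mm in diameter, stand round the bar with about 1 mm of play, 4 mm above the plate (2 mm lower than the bar's upper face)
- jar: bystander: closed glass jar, 48 mm diameter, 60 mm tall; origin under its centre
- block: bystander: steel bench block 60 x 60 x 20 mm, 0.55 kg; origin under its centre
- brush: bystander: bench brush 150 mm long lying along its x axis; origin near the middle, at the underside
- p1 (a point): point 1 of 8 on the centre line of the bar's upper face, counted from the broad end, 28 mm apart; in the bar's frame x -91, y -31, z 6 mm; 4 mm from where the rounded broad end begins (18 mm from the very end)
- p2 (a point): point 2 of 8 on the centre line of the bar's upper face, counted from the broad end, 28 mm apart; in the bar's frame x -67, y -16, z 6 mm
- p3 (a point): point 3 of 8 on the centre line of the bar's upper face, counted from the broad end, 28 mm apart; in the bar's frame x -41, y -6, z 6 mm
- p4 (a point): point 4 of 8 on the centre line of the bar's upper face, counted from the broad end, 28 mm apart; in the bar's frame x -14, y -1, z 6 mm
- p5 (a point): point 5 of 8 on the centre line of the bar's upper face, counted from the broad end, 28 mm apart; in the bar's frame x 14, y -1, z 6 mm
- p6 (a point): point 6 of 8 on the centre line of the bar's upper face, counted from the broad end, 28 mm apart; in the bar's frame x 41, y -6, z 6 mm
- p7 (a point): point 7 of 8 on the centre line of the bar's upper face, counted from the broad end, 28 mm apart; in the bar's frame x 67, y -16, z 6 mm
- p8 (a point): point 8 of 8 on the centre line of the bar's upper face, counted from the broad end, 28 mm apart; in the bar's frame x 91, y -31, z 6 mm; 4 mm from where the rounded narrow end begins (10 mm from the very end)
There are look-alikes about, which are no part of the job. Of the things like the collar, leave any that is black or pink; of the rest the larger one is meant.

How it is judged:
By the outcome, as a careful person would: the job done as asked, in the order asked, and still so for the second after the job is handed in, with the robot touching nothing.
It also fails if it takes over 40 s, if anything falls off the work surface, if the arm or the gripper's body presses on something with over 40 N, if the wrist force passes 120 N, or if a joint passes its speed limit or range.

ROBOT

A 7-joint arm with a two-finger parallel gripper is mounted at the origin on the work surface. World frame = base frame: x ahead of the robot, y to its left, z up, the work surface at z = 0. Lengths are in mm, angles in rad, forces in N, time in s.
With the tool pointing down it reaches from about 400 to 875 mm from the base axis. Payload 4.4 kg.
Tool frame: the origin (TCP) lies midway between the tips of the shut fingers; the grasp point (between the pads) lies 19 mm behind it; z points along the fingers, y is the line along which they close (so a half turn about z gives the same grasp; the last joint's range is limited). The gripper opens to 85 mm and grips with 20 to 120 N. Pads are 22 mm wide; open, the fingers measure 114 mm over their backs; the gripper's body (76 mm by 85 mm) begins 54 mm behind the grasp point. The pads swing forward as they close: fully open they stand 13 mm farther back than shut.
Start: joints at [1.262, 0.628, 0.038, 1.517, -0.027, 0.996, -0.02], TCP at [156.302, -630.942, 199.113] pointing down, gripper open.
Joint ranges: [-3.06, 3.06], [-0.37, 2.12], [-1.25, 1.32], [0.18, 2.47], [-1.1, 4.24], [0.23, 1.98], [-2.94, 2.94]. Speed limits (rad/s): [2.57, 2.57, 3.14, 3.14, 3.14, 3.14, 3.14].

INTERFACE

Orientations are given as [roll, pitch, yaw] about the fixed x, y, z axes, in that order (R = Rz(yaw) Ry(pitch) Rx(roll)).
In Python, from cell import read_state, get_image, finish_job gives the robot as it stands.
- The arm moves only by the tool send_rows, never from a script. Its argument "series" is a list of rows, each an object of numbers: "ax", "ay", "az": the turn, a rotation vector about the tool's x, y, z in rad; "dx", "dy", "dz": the shift along the tool's x, y, z in cm; "hand": the closure, from 0 (fully open) to 1 (shut). In form: [{"ax": .., "ay": .., "az": .., "dx": .., "dy": .., "dz": .., "hand": ..}, ...]. A call has 1 to 10 rows; each row is the pose to reach, as a shift and turn from the pose commanded when the call began, along the tool's axes at that moment; what a row does not reach only later rows make up. A row lasts 1/10 s, in which the tool goes at most 50 mm and 8.59 degrees, less where a joint would pass 70% of its speed; a pose out of reach is approached as far as the arm can. A call with a gripper value outside its range is refused whole. The fingers move at their own pace and stop on an object; the grip force is fixed at half the most. Time passes only in rows, so rows that repeat a pose let the fingers close. It gives the time, the measured TCP pose, the force, the opening and the grip force at its end, in the units of the state.
- read_state(): the state, without advancing time (a new reading comes with each control period).
- get_image(name): name is "scene" or "side" or "wrist"; returns a dict with "pixels" (400x640x3 uint8, red, green, blue), "mtx" (3x3 intrinsics, pixels), "k1" (the pictures are not rectified: a ray, as slopes to the right and down, at radius r is drawn at 1 + k1 r^2 times it, then the intrinsics apply), "R" (3x3) and "t" (3): a world point X has camera coordinates R X + t. Camera axes: x right, y down, z forward; pixel columns grow to the right and rows downward; lengths in mm; the calibration is good to about 2 mm. A picture is of the moment at which its call begins. There is no depth.
- finish_job(): hands the job in; it is judged then, once.
The state is a dict: "clock": time; "qpos": joint angles; "qd": joint speeds; "tau": joint torques, N m; "eef_pos": TCP position; "tool_rot": TCP orientation; "force": force on the tool from outside, world axes, zero at the start; "torque": the same for the moment, N m; "width": finger opening in mm; "gripper_force": force on a finger pad.
Only numpy, scipy, OpenCV 4.12 (cv2) and the standard library are available. Lean on these libraries where they do the work, as an engineer would, in place of code of your own. Each camera call takes 0.05 s, during which the arm holds its last target. There are 200 camera calls.

## Working session

There is one attempt and no reset: what is moved stays moved. The work goes in short steps, Python scripts to look and compute and a tool call to move; the robot and the scene stay as the last step left them, time stands still between calls to the robot, and variables do not carry over. Pictures are saved under pics/ and viewed, at most 10 in all, crops included, and the job is handed in when it is done.

Besides the shell and the picture viewer there is one more tool, called as name(argument=value, ...), one argument or row to a line, values as JSON. send_rows: Moves the arm, as the interface text tells. Its arguments: {"type":"object","properties":{"series":{"type":"array","items":{"type":"object","properties":{"ax":{"type":"number"},"ay":{"type":"number"},"az":{"type":"number"},"dx":{"type":"number"},"dy":{"type":"number"},"dz":{"type":"number"},"hand":{"type":"number"}}}}},"required":["series"]}

```bash
mkdir -p pics; cat > h.py <<'E'
import numpy as np, cv2
from cell import read_state, get_image, finish_job
def dist(im): return np.array([im["k1"],0,0,0,0.])
def ray(im,uv):
    M=np.array(im["mtx"],float);R=np.array(im["R"]);t=np.array(im["t"])
    p=cv2.undistortPoints(np.array(uv,float).reshape(-1,1,2),M,dist(im)).reshape(-1,2)
    d=np.c_[p,np.ones(len(p))]@R
    return -R.T@t,d
def onplane(im,uv,z):
    o,d=ray(im,uv); return o+d*((z-o[2])/d[:,2])[:,None]
def proj(im,X):
    r,_=cv2.Rodrigues(np.array(im["R"],float))
    return cv2.projectPoints(np.array(X,float).reshape(-1,1,3),r,np.array(im["t"],float),np.array(im["mtx"],float),dist(im))[0].reshape(-1,2)
def tri(ims,uvs):
    A=np.zeros((3,3));b=np.zeros(3)
    for im,uv in zip(ims,uvs):
        o,d=ray(im,[uv]);d=d[0]/np.linalg.norm(d[0]);P=np.eye(3)-np.outer(d,d);A+=P;b+=P@o
    X=np.linalg.solve(A,b); return X
def save(n,px): cv2.imwrite(f"pics/{n}.png",px[:,:,::-1])
E
python3 - <<'E'
from h import *
import pickle
D={n:get_image(n) for n in("scene","side")}
pickle.dump(D,open("d.pkl","wb"))
c=np.vstack([D["scene"]["pixels"],D["side"]["pixels"]])
for n in D: save(n,D[n]["pixels"]); im=D[n]; print(n,-np.array(im["R"]).T@im["t"])
s=read_state();print(s)
E
```

```text
scene [1100.56796853  369.86710566  816.30548025]
side [203.94275052 533.36120848 672.63389384]
{'clock': 0.1, 'qpos': array([ 1.26217008,  0.62921791,  0.03841784,  1.51829399, -0.02700357,
        0.99628991, -0.02001308]), 'qd': array([-0.00105778, -0.00266612,  0.00090752, -0.00073502,  0.00030782,
       -0.00184833,  0.0002199 ]), 'tau': array([ 2.72999656e-03, -5.64530683e+01,  1.23081788e+00, -1.93971473e+01,
        1.14486966e-02,  5.49795004e-03, -9.23952967e-06]), 'eef_pos': array([ 156.18656948, -630.31494214,  198.29543234]), 'tool_rot': array([-3.13990033e+00, -3.14891305e-06,  2.42832412e-01]), 'force': array([ 0.75179584, -0.41993603,  0.35847768]), 'torque': array([-0.00091118, -0.00596186,  0.05033823]), 'gripper_force': 0.0, 'width': 85.22651393850924}
```

View pics/scene.png

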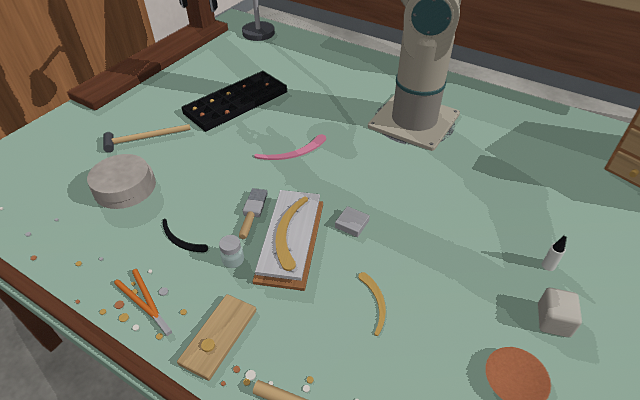

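View pics/side.png

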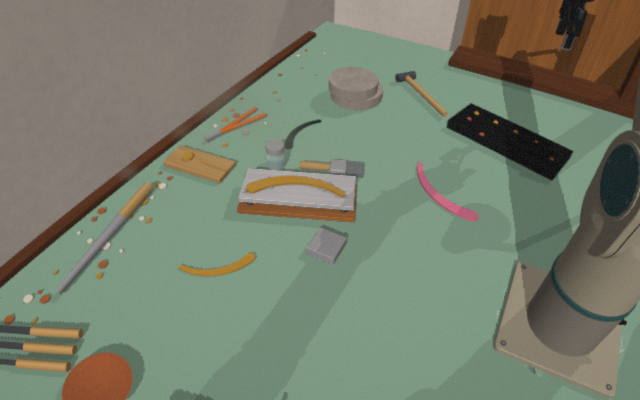

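Scene picture: candidates are the brass bar on the plate (293,233), a loose brass bar on the table (375,303), a pink one (292,150) and a black one (185,238). The one on the sprung plate is the larger brass bar. Its broad end looks to be near (288,265) in the scene view and (250,188) in the side view, and its narrow end near (305,200) and (343,192). I'll measure it and check it in an enlarged crop.

```bash
python3 - <<'E'
from h import *
import pickle
D=pickle.load(open("d.pkl","rb"))
def brass(px,box):
    hsv=cv2.cvtColor(px,cv2.COLOR_RGB2HSV);m=cv2.inRange(hsv,(14,110,90),(30,255,255))
    k=np.zeros_like(m);x0,y0,x1,y1=box;k[y0:y1,x0:x1]=m[y0:y1,x0:x1]
    n,l,s,c=cv2.connectedComponentsWithStats(k);i=1+np.argmax(s[1:,4]);print(s[i],c[i]);return (l==i)
B={"scene":{"big":(262,190,325,275),"small":(350,265,395,340)},"side":{"big":(240,168,352,202),"small":(175,245,262,282)}}
for n in B:
  for w,b in B[n].items():
    m=brass(D[n]["pixels"],b); v,u=np.nonzero(m)
    z=46 if w=="big" else 6
    P=onplane(D[n],np.c_[u,v]+0.0,z)[:,:2]
    r=cv2.minAreaRect(P.astype(np.float32)); 
    bp=cv2.boxPoints(r); print(n,w,"rect",np.round(r[0]),np.round(r[1]),round(r[2],1))
    # ends along the major axis, widths
    c=P.mean(0);U,S,V=np.linalg.svd(P-c,full_matrices=False);s=(P-c)@V[0];q=(P-c)@V[1]
    for a in np.linspace(s.min(),s.max(),9)[:-1]:
        k=(s>=a)&(s<a+(np.ptp(s))/8); print("   ",np.round(c+V[0]*s[k].mean()+V[1]*(q[k].min()+q[k].max())/2), round(np.ptp(q[k])))
    for t in(s.argmin(),s.argmax()): print("  end",np.round(P[t]),u[t],v[t])
a=cv2.resize(D["scene"]["pixels"][180:340,210:400],None,fx=4,fy=3.7,interpolation=cv2.INTER_CUBIC)
save("crop",a[:592,:760])
E
```

```text
[276 197  32  74 772] [286.15932642 236.7111399 ]
scene big rect [574. -42.] [209.  53.] 25.2
    [486. -70.] 28
    [515. -70.] 31
    [544. -68.] 24
    [570. -62.] 22
    [594. -50.] 22
    [615. -33.] 26
    [633. -13.] 38
    [651.   5.] 33
  end [470. -66.] 306 197
  end [664.  13.] 286 270
[359 273  26  63 461] [375.13665944 298.65943601]
scene small rect [610. 189.] [144.  36.] 42.2
    [568. 143.] 25
    [576. 158.] 27
    [585. 175.] 20
    [596. 190.] 15
    [609. 203.] 14
    [626. 212.] 15
    [644. 218.] 18
    [663. 223.] 16
  end [565. 131.] 360 273
  end [673. 226.] 377 335
[247 176  98  21 811] [291.26263872 183.61282367]
side big rect [568. -42.] [205.  56.] 25.8
    [643.   4.] 38
    [626. -15.] 42
    [607. -36.] 30
    [586. -50.] 27
    [563. -62.] 25
    [538. -68.] 28
    [511. -70.] 30
    [483. -70.] 33
  end [657.   9.] 247 185
  end [466. -68.] 344 194
[179 253  76  23 565] [220.84955752 267.17876106]
side small rect [602. 188.] [143.  39.] 42.4
    [561. 142.] 25
    [569. 158.] 28
    [578. 175.] 21
    [588. 190.] 18
    [602. 202.] 17
    [618. 211.] 18
    [636. 218.] 20
    [655. 223.] 20
  end [560. 129.] 254 254
  end [665. 225.] 179 267
```

View pics/crop.png

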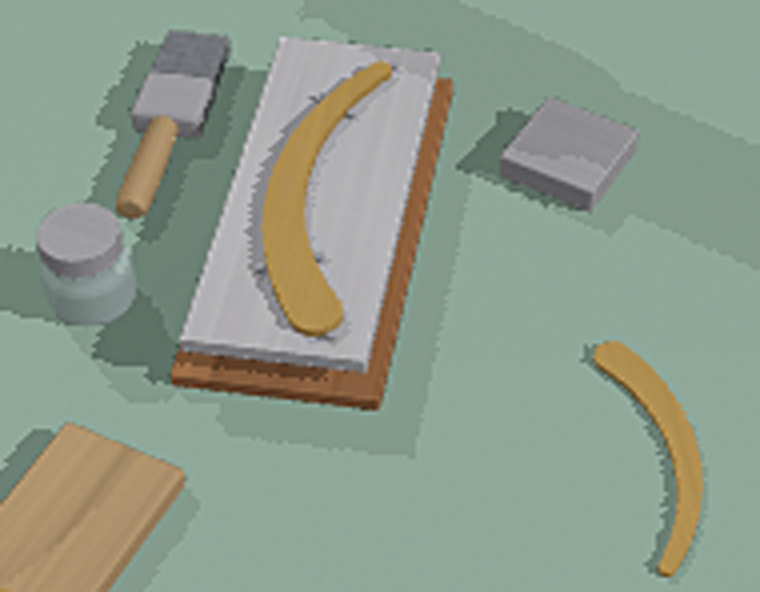

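The crop confirms it: the bar on the sprung plate, between pegs, is the large brass one. Its broad end is near (660,11) and its narrow end near (468,-67). The loose brass bar is only about 144 mm long, so it is the look-alike. I'll move above the bar with the fingers closing.

send_rows(
  series=[
    {"dx": 3, "dy": -2.6, "dz": -0.5, "hand": 1},
    {"dx": 6.5, "dy": -5.7, "dz": -1, "hand": 1},
    {"dx": 10, "dy": -8.8, "dz": -1.5, "hand": 1},
    {"dx": 13.5, "dy": -11.9, "dz": -2, "hand": 1},
    {"dx": 17, "dy": -15, "dz": -2.5, "hand": 1},
    {"dx": 20.5, "dy": -18, "dz": -3, "hand": 1},
    {"dx": 24, "dy": -21.1, "dz": -3.5, "hand": 1},
    {"dx": 27.5, "dy": -24.2, "dz": -4, "hand": 1},
    {"dx": 31, "dy": -27.3, "dz": -4.5, "hand": 1},
    {"dx": 34, "dy": -30, "dz": -5, "hand": 1},
  ],
)

```text
invalid input at $.series[0]: expected keys ax, ay, az, dx, dy, dz, hand
```

send_rows(
  series=[
    {"dx": 3.5, "dy": -3, "dz": -0.5, "hand": 1},
    {"dx": 7, "dy": -6, "dz": -1, "hand": 1},
    {"dx": 10.5, "dy": -9, "dz": -1, "hand": 1},
    {"dx": 14, "dy": -12, "dz": -1, "hand": 1},
    {"dx": 17, "dy": -15, "dz": -1, "hand": 1},
    {"dx": 19, "dy": -16.5, "dz": -1, "hand": 1},
    {"dx": 20, "dy": -17.4, "dz": -1, "hand": 1},
    {"dx": 20, "dy": -17.4, "dz": -1, "hand": 1},
  ],
)

```text
invalid input at $.series[0]: expected keys ax, ay, az, dx, dy, dz, hand
```

```bash
python3 - <<'E'
from h import *
import pickle
w=get_image("wrist");pickle.dump(w,open("w1.pkl","wb"));save("w1",w["pixels"])
s=read_state();print(s["clock"],s["eef_pos"],s["tool_rot"],s["force"],s["width"],s["qpos"]);print(-np.array(w["R"]).T@w["t"])
E
```

```text
0.15 [ 156.18033033 -630.43831865  198.40457424] [-3.14015338e+00  1.17544398e-05  2.42792649e-01] [0.43678891 1.04193697 0.3098201 ] 85.18435701427086 [ 1.26220243  0.62914416  0.03844558  1.51810374 -0.02699185  0.99630181
 -0.02000875]
[ 222.18362417 -614.77114309  373.15116246]
```

View pics/w1.png

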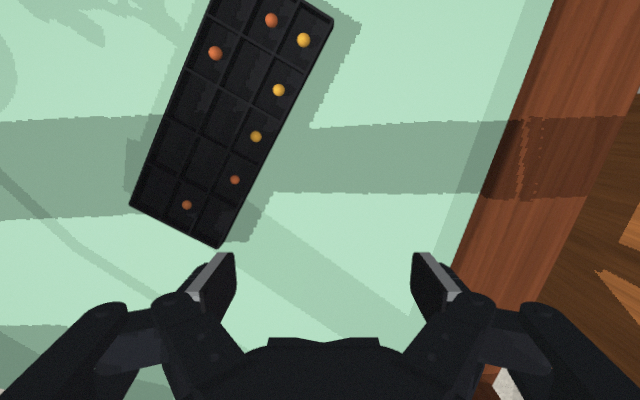

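The move was refused because every key has to be given. The picture only shows the start view: the black tray and the open fingers. I'll send it again with all the keys.

send_rows(
  series=[
    {"ax": 0, "ay": 0, "az": 0, "dx": 3, "dy": -2.6, "dz": -0.5, "hand": 1},
    {"ax": 0, "ay": 0, "az": 0, "dx": 6.5, "dy": -5.7, "dz": -1, "hand": 1},
    {"ax": 0, "ay": 0, "az": 0, "dx": 10, "dy": -8.8, "dz": -1.5, "hand": 1},
    {"ax": 0, "ay": 0, "az": 0, "dx": 13.5, "dy": -11.9, "dz": -2, "hand": 1},
    {"ax": 0, "ay": 0, "az": 0, "dx": 17, "dy": -15, "dz": -2.5, "hand": 1},
    {"ax": 0, "ay": 0, "az": 0, "dx": 20.5, "dy": -18, "dz": -3, "hand": 1},
    {"ax": 0, "ay": 0, "az": 0, "dx": 24, "dy": -21.1, "dz": -3.5, "hand": 1},
    {"ax": 0, "ay": 0, "az": 0, "dx": 27.5, "dy": -24.2, "dz": -4, "hand": 1},
    {"ax": 0, "ay": 0, "az": 0, "dx": 31, "dy": -27.3, "dz": -4.5, "hand": 1},
    {"ax": 0, "ay": 0, "az": 0, "dx": 34, "dy": -30, "dz": -5, "hand": 1},
  ],
)

```text
clock: 1.15
eef_pos: [415.3, -255.5, 249.3]
tool_rot: [-3.141, -0.0, 0.244]
force: [0.2, -0.1, -0.2]
width: 0.0
gripper_force: 0.0
```

send_rows(
  series=[
    {"ax": 0, "ay": 0, "az": 0, "dx": 3, "dy": -2.6, "dz": -0.5, "hand": 1},
    {"ax": 0, "ay": 0, "az": 0, "dx": 6, "dy": -5.5, "dz": -1, "hand": 1},
    {"ax": 0, "ay": 0, "az": 0, "dx": 9, "dy": -8.5, "dz": -1, "hand": 1},
    {"ax": 0, "ay": 0, "az": 0, "dx": 11.5, "dy": -11.5, "dz": -1, "hand": 1},
    {"ax": 0, "ay": 0, "az": 0, "dx": 14, "dy": -14.5, "dz": -1, "hand": 1},
    {"ax": 0, "ay": 0, "az": 0, "dx": 15, "dy": -16.5, "dz": -1, "hand": 1},
    {"ax": 0, "ay": 0, "az": 0, "dx": 15, "dy": -17.4, "dz": -1, "hand": 1},
    {"ax": 0, "ay": 0, "az": 0, "dx": 15, "dy": -17.4, "dz": -1, "hand": 1},
  ],
)

```text
clock: 1.95
eef_pos: [517.1, -52.3, 258.9]
tool_rot: [-3.141, 0.001, 0.245]
force: [0.7, 0.6, -0.5]
width: 0.2
gripper_force: 0.0
```

```bash
python3 - <<'E'
from h import *
import pickle
w=get_image("wrist");pickle.dump(w,open("w1.pkl","wb"));save("w2",w["pixels"])
s=read_state();print(s["clock"],s["eef_pos"],s["tool_rot"],s["force"],s["width"],s["qpos"]);print(-np.array(w["R"]).T@w["t"])
E
```

```text
2.0 [517.18072198 -53.9754217  258.9799293 ] [3.14092418e+00 1.07322309e-03 2.42506508e-01] [-0.03589928  0.02060537  0.03495429] 0.07151252377399239 [ 0.11024207  0.37463393 -0.08498154  1.79510617  0.03868148  0.97428303
 -1.3189243 ]
[583.26739578 -36.27857351 433.65857143]
```

View pics/w2.png

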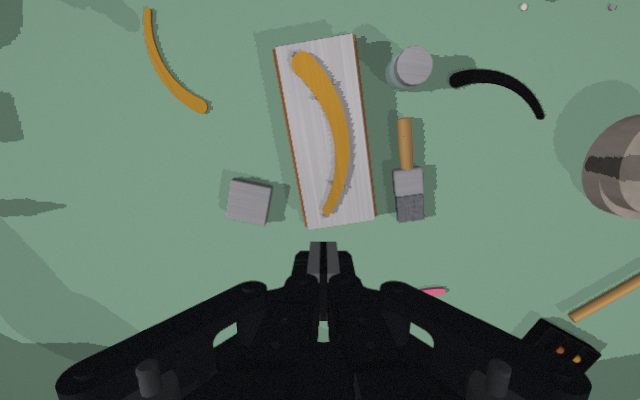

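The wrist view shows the whole bar, with its broad end at (302,60) and its narrow end at (327,213). The brush (408,170), jar (414,66) and block (250,202) are clear of it. I'll fit the centre line in this view and check the height across the views.

```bash
cat > fit.py <<'E'
from h import *
from scipy.optimize import least_squares
LOC=np.array([[-91,-31],[-67,-16],[-41,-6],[-14,-1],[14,-1],[41,-6],[67,-16],[91,-31]],float)
def mask(px,box):
    hsv=cv2.cvtColor(px,cv2.COLOR_RGB2HSV);m=cv2.inRange(hsv,(14,110,70),(30,255,255))
    k=np.zeros_like(m);x0,y0,x1,y1=box;k[y0:y1,x0:x1]=m[y0:y1,x0:x1]
    n,l,s,c=cv2.connectedComponentsWithStats(k);return (l==1+np.argmax(s[1:,4])).astype(np.uint8)
def contour(m): return max(cv2.findContours(cv2.resize(m,None,fx=1,fy=1),cv2.RETR_EXTERNAL,cv2.CHAIN_APPROX_NONE)[0],key=len)[:,0].astype(float)
def measure(im,box,z=46.):
    m=mask(im["pixels"],box); v,u=np.nonzero(m); P=onplane(im,np.c_[u,v],z)[:,:2]
    C=np.array([580,-55])+150*np.array([-.39,.92])
    for _ in range(15):
        th=np.unwrap(np.arctan2(*(P-C).T[::-1])); r=np.hypot(*(P-C).T); e=np.linspace(th.min(),th.max(),25)
        tm=(e[1:]+e[:-1])/2
        mid=[]
        for a,b,t in zip(e[2:-3],e[3:-2],tm[2:-2]):
            k=(th>=a)&(th<b); rr=(r[k].min()+r[k].max())/2; mid.append(C+rr*np.array([np.cos(t),np.sin(t)]))
        mid=np.array(mid)
        s=least_squares(lambda c:np.hypot(*(mid-c).T)-150,C); C=s.x
    th=np.unwrap(np.arctan2(*(P-C).T[::-1])); L=150*np.ptp(th)
    g=np.hypot(*(P-C).T);w=[np.ptp(g[(th>=a)&(th<b)]) for a,b in zip(e,e[1:])]
    # broad end at th max or min by width
    sg=-1 if w[20]<w[4] else 1    # sg: th direction of broad
    tb,tn=(th.min(),th.max()) if sg<0 else (th.max(),th.min())
    t0=(tb+tn)/2+(-sg)*4/150
    O=C+150*np.array([np.cos(t0),np.sin(t0)])
    ya=np.array([np.cos(t0),np.sin(t0)]); xa=np.array([ya[1],-ya[0]])
    print("len",L,"rms",np.sqrt(np.mean(s.fun**2)),"w",np.round(w).astype(int),"O",O,"yaw",np.arctan2(xa[1],xa[0]))
    print("broad tip",C+150*np.array([np.cos(tb),np.sin(tb)]),"narrow tip",C+150*np.array([np.cos(tn),np.sin(tn)]))
    return O,xa,ya,LOC@np.array([xa,ya])+O
E
python3 - <<'E'
from fit import *
import pickle
D=pickle.load(open("d.pkl","rb"));D["wrist"]=pickle.load(open("w1.pkl","rb"))
box={"scene":(262,190,325,275),"side":(240,168,352,202),"wrist":(280,40,365,222)}
R={n:measure(D[n],box[n]) for n in D}
print(np.round(R["wrist"][3],1).tolist())
# height: tips matched as extreme pixels, and centroids
def c(n):
    v,u=np.nonzero(mask(D[n]["pixels"],box[n]));return u.mean(),v.mean()
for pair in(("scene","side"),("scene","wrist"),("side","wrist"),("scene","side","wrist")): print(pair,tri([D[n] for n in pair],[c(n) for n in pair]))
m=mask(D["wrist"]["pixels"],box["wrist"]);im=cv2.resize(D["wrist"]["pixels"][30:230,230:430],None,fx=2.9,fy=2.9)
pts=proj(D["wrist"],np.c_[R["wrist"][3],np.full(8,46)])
for p in pts: cv2.circle(im,tuple(int(x) for x in (p-[230,30])*2.9),3,(255,0,0),-1)
save("ov",im)
E
```

```text
len 223.81427350877112 rms 0.296329465113241 w [14 14 16 13 17 17 16 18 18 19 20 20 20 20 19 19 22 23 24 25 26 27 27 23] O [575.66929909 -59.1549559 ] yaw -2.733985500547514
broad tip [654.91650919  21.4616995 ] narrow tip [470.19514538 -64.21280054]
len 222.56633951581867 rms 0.5374770784478731 w [13 16 17 18 17 20 21 22 22 22 24 23 23 22 26 27 26 28 27 29 30 30 31 26] O [569.31382445 -58.87652569] yaw -2.7404295377014893
broad tip [648.83647376  20.65283323] narrow tip [464.40231274 -63.44858071]
len 223.10924649445096 rms 0.11442331794808645 w [12 12 13 13 14 15 16 16 17 17 18 19 20 21 21 23 23 25 25 26 26 27 27 25] O [572.67792684 -61.68102641] yaw -2.737990102569058
broad tip [652.11147526  18.29235007] narrow tip [467.51957605 -66.4255311 ]
[[644.2, 2.6], [628.0, -20.7], [608.0, -40.1], [585.2, -55.3], [559.4, -66.3], [532.6, -72.3], [504.8, -73.3], [476.8, -68.9]]
('scene', 'side') [583.16905267 -45.79529553  35.90152275]
('scene', 'wrist') [591.00201141 -38.35288274  43.94875623]
('side', 'wrist') [586.020761   -42.33417774  40.90945687]
('scene', 'side', 'wrist') [586.47145208 -42.08077364  39.18166382]
```

View pics/ov.png

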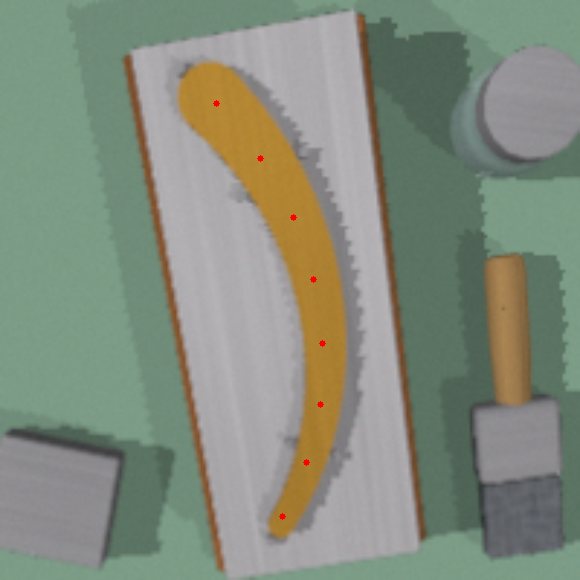

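The dots lie on the centre line. The fitted length is 223 mm against 224 given, and the widths run from 12 to 27 mm, so a height of 46 mm fits (the views put the bar at about 39–44 mm, sides included). Next I'll hover just before p1.

send_rows(
  series=[
    {"ax": 0, "ay": 0, "az": 0, "dx": 3.5, "dy": -0.7, "dz": 1, "hand": 1},
    {"ax": 0, "ay": 0, "az": 0, "dx": 7, "dy": -1.4, "dz": 3.5, "hand": 1},
    {"ax": 0, "ay": 0, "az": 0, "dx": 10.5, "dy": -2.1, "dz": 6.5, "hand": 1},
    {"ax": 0, "ay": 0, "az": 0, "dx": 13, "dy": -2.6, "dz": 10, "hand": 1},
    {"ax": 0, "ay": 0, "az": 0, "dx": 14.1, "dy": -2.8, "dz": 13.5, "hand": 1},
    {"ax": 0, "ay": 0, "az": 0, "dx": 14.1, "dy": -2.8, "dz": 16.5, "hand": 1},
    {"ax": 0, "ay": 0, "az": 0, "dx": 14.1, "dy": -2.8, "dz": 18.4, "hand": 1},
    {"ax": 0, "ay": 0, "az": 0, "dx": 14.1, "dy": -2.8, "dz": 18.9, "hand": 1},
    {"ax": 0, "ay": 0, "az": 0, "dx": 14.1, "dy": -2.8, "dz": 18.9, "hand": 1},
    {"ax": 0, "ay": 0, "az": 0, "dx": 14.1, "dy": -2.8, "dz": 18.9, "hand": 1},
  ],
)

```text
clock: 3.0
eef_pos: [649.1, 6.8, 71.5]
tool_rot: [3.141, -0.002, 0.241]
force: [-0.3, 0.7, -0.4]
width: 0.1
gripper_force: 0.0
```

```bash
python3 - <<'E'
from h import *
s=read_state();print(s["clock"],s["eef_pos"],s["tool_rot"],s["force"])
a=get_image("side");b=get_image("scene")
for im in(a,b): print(proj(im,[s["eef_pos"],[647.2,7.8,46]]))
A=cv2.resize(a["pixels"][120:230,200:330],None,fx=3,fy=3,interpolation=cv2.INTER_CUBIC)
B=cv2.resize(b["pixels"][190:300,230:360],None,fx=3,fy=3,interpolation=cv2.INTER_CUBIC)
save("hov",np.hstack([A,B]))
s=read_state();print(s["clock"],s["eef_pos"],s["tool_rot"],s["force"])
E
```

```text
3.0 [649.07796613   6.84784991  71.50138743] [ 3.14063098e+00 -2.06913873e-03  2.41383161e-01] [-0.29403422  0.67730404 -0.35149057]
[[249.19966372 176.6388483 ]
 [250.86625955 186.26810834]]
[[286.99062794 256.04587347]
 [288.57924018 263.3416717 ]]
3.1 [649.25840312   7.48846693  71.81634245] [ 3.14082020e+00 -2.77864078e-03  2.42114252e-01] [0.90990422 1.35417014 0.07580417]
```

View pics/hov.png

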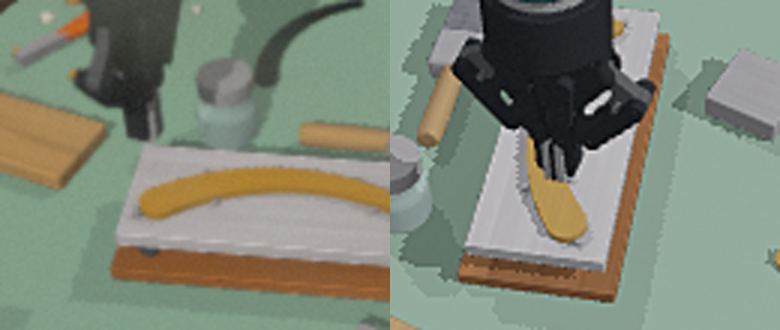

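In both views the fingertips show higher than the reported TCP projects: about (248,166) in side against (249,177), and (285,249) in scene against (287,256). I'll triangulate the tip before descending.

```bash
python3 - <<'E'
from h import *
import pickle
w=pickle.load(open("w1.pkl","rb"))
print("wrist TCP px at w2",proj(w,[[517.2,-54,259],[517.2,-54,284],[517.2-5,-54,259]]))
a=get_image("side");b=get_image("scene");c=get_image("wrist");pickle.dump((a,b,c),open("h3.pkl","wb"))
s=read_state();p=s["eef_pos"];print(p)
X=tri([a,b],[(248.3,166),(285.5,249.3)]);print("tip",X,proj(a,X),proj(b,X))
for im,n,bx in((a,"side",(230,140,270,185)),(b,"scene",(265,215,310,265))):
    g=cv2.cvtColor(im["pixels"],cv2.COLOR_RGB2GRAY);x0,y0,x1,y1=bx
    for y in range(y0+15,y1-5): print(n,y,g[y,x0+8:x1-8:2])
E
```

```text
wrist TCP px at w2 [[325.09757891 235.93982538]
 [325.35090193 252.50972713]
 [323.17805052 243.04069732]]
[648.77501433   7.97852953  71.23813702]
tip [650.97529389   5.02965849  96.2107858 ] [[247.76010619 166.71096807]] [[284.98920299 248.52383569]]
side 155 [ 63  52  34  32  40  52  80  73 144 146 144 143]
side 156 [123  83  40  35  34  51  91  67 143 145 144 147]
side 157 [145 111  38  42  38  67 119  60 140 146 146 149]
side 158 [146 129  49  45  42  59 121  62 144 148 146 148]
side 159 [145 141  50  43  43  58 125  66 135 146 146 146]
side 160 [141 143  53  46  45  54 125  68 129 146 146 147]
side 161 [126 141  61  44  51  50 125  67 122 148 147 145]
side 162 [136 142  56  44  50  48 126  70 120 146 148 147]
side 163 [146 142  64  43  45  45 127  75 124 145 147 146]
side 164 [145 145  70  47  47  42 129  86 138 146 147 138]
side 165 [146 144  97  59  49  47 131  96 145 147 135 131]
side 166 [145 147 134 105  71  66 132 121 145 140 114 123]
side 167 [143 145 146 137 130 128 136 140 141 130  99 103]
side 168 [145 147 147 146 145 162 157 147 142 125 104 109]
side 169 [147 146 147
[... 2042 characters left out ...]
150 150 151 157 123  96 107 162 181 181 182 183 182]
scene 251 [141 165 152 151 150 154 155 154 160 167 181 181 182 184 182]
scene 252 [142 130 154 151 152 151 151 150 154 184 180 182 181 182 182]
scene 253 [138  83 136 150 151 150 149 150 150 184 179 180 183 182 183]
scene 254 [136 118 132 149 151 151 150 148 150 186 179 179 182 181 182]
scene 255 [185 118 130 149 150 151 151 147 150 159 180 179 182 180 182]
scene 256 [183 141 127 151 148 152 150 150 151 150 182 179 182 181 181]
scene 257 [181 141 146 152 148 151 150 151 151 148 185 179 182 180 183]
scene 258 [181 135 147 156 149 149 151 152 151 149 170 180 183 180 182]
scene 259 [179 188 144 117 151 148 151 152 151 149 149 181 182 180 182]
```

All three views agree that the fingertips end about 24 mm above the reported TCP (tip near z 95 with the TCP at 71), and the lateral position agrees within 3 mm. So I'll find the contact by force, coming down in small steps.

send_rows(
  series=[
    {"ax": 0, "ay": 0, "az": 0, "dx": 0, "dy": 0, "dz": 0.7, "hand": 1},
    {"ax": 0, "ay": 0, "az": 0, "dx": 0, "dy": 0, "dz": 1.4, "hand": 1},
    {"ax": 0, "ay": 0, "az": 0, "dx": 0, "dy": 0, "dz": 2.0, "hand": 1},
    {"ax": 0, "ay": 0, "az": 0, "dx": 0, "dy": 0, "dz": 2.3, "hand": 1},
    {"ax": 0, "ay": 0, "az": 0, "dx": 0, "dy": 0, "dz": 2.3, "hand": 1},
  ],
)

```text
clock: 3.75
eef_pos: [647.5, 8.0, 46.2]
tool_rot: [-3.141, 0.002, 0.243]
force: [-0.4, 0.4, -0.3]
width: -0.2
gripper_force: 0.0
```

send_rows(
  series=[
    {"ax": 0, "ay": 0, "az": 0, "dx": 0, "dy": 0, "dz": 0.2, "hand": 1},
    {"ax": 0, "ay": 0, "az": 0, "dx": 0, "dy": 0, "dz": 0.3, "hand": 1},
    {"ax": 0, "ay": 0, "az": 0, "dx": 0, "dy": 0, "dz": 0.3, "hand": 1},
  ],
)

```text
clock: 4.05
eef_pos: [648.2, 8.0, 44.1]
tool_rot: [3.142, -0.0, 0.243]
force: [-0.2, 0.1, -0.5]
width: 0.1
gripper_force: 0.0
```

send_rows(
  series=[
    {"ax": 0, "ay": 0, "az": 0, "dx": 0, "dy": 0, "dz": 0.2, "hand": 1},
    {"ax": 0, "ay": 0, "az": 0, "dx": 0, "dy": 0, "dz": 0.3, "hand": 1},
    {"ax": 0, "ay": 0, "az": 0, "dx": 0, "dy": 0, "dz": 0.3, "hand": 1},
  ],
)

```text
clock: 4.35
eef_pos: [648.0, 8.0, 41.0]
tool_rot: [-3.142, 0.0, 0.243]
force: [-0.0, -0.4, -0.8]
width: 0.3
gripper_force: 0.0
```

```bash
python3 - <<'E'
from h import *
s=read_state();print(s["clock"],s["eef_pos"],s["force"])
a=get_image("side");b=get_image("scene")
A=cv2.resize(a["pixels"][150:215,215:285],None,fx=5,fy=5,interpolation=cv2.INTER_CUBIC)
B=cv2.resize(b["pixels"][215:280,250:320],None,fx=5,fy=5,interpolation=cv2.INTER_CUBIC)
save("c2",np.hstack([A,B]))
E
```

```text
4.35 [647.9673075    8.03851155  40.96453973] [-0.0166418  -0.35327966 -0.84944856]
```

View pics/c2.png

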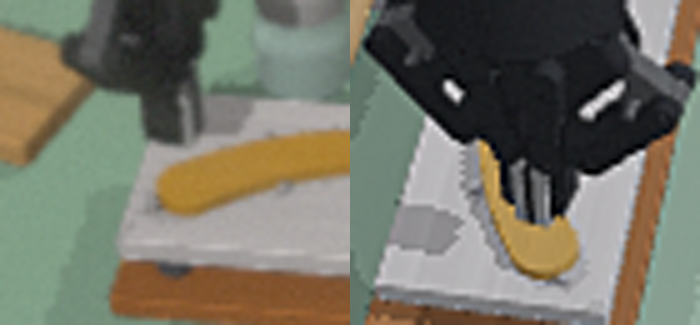

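No contact with the TCP at z 41. The picture shows the tip still about 19 mm above the broad end, at side (251,179) against the bar at (251,186), and laterally on target. I'll carry on down carefully.

send_rows(
  series=[
    {"ax": 0, "ay": 0, "az": 0, "dx": 0, "dy": 0, "dz": 0.5, "hand": 1},
    {"ax": 0, "ay": 0, "az": 0, "dx": 0, "dy": 0, "dz": 0.9, "hand": 1},
    {"ax": 0, "ay": 0, "az": 0, "dx": 0, "dy": 0, "dz": 1.2, "hand": 1},
    {"ax": 0, "ay": 0, "az": 0, "dx": 0, "dy": 0, "dz": 1.2, "hand": 1},
  ],
)

```text
clock: 4.85
eef_pos: [647.6, 8.0, 28.4]
tool_rot: [-3.141, 0.001, 0.243]
force: [0.1, -0.6, 0.3]
width: -0.1
gripper_force: 0.0
```

send_rows(
  series=[
    {"ax": 0, "ay": 0, "az": 0, "dx": 0, "dy": 0, "dz": 0.1, "hand": 1},
    {"ax": 0, "ay": 0, "az": 0, "dx": 0, "dy": 0, "dz": 0.2, "hand": 1},
    {"ax": 0, "ay": 0, "az": 0, "dx": 0, "dy": 0, "dz": 0.2, "hand": 1},
  ],
)

```text
clock: 5.15
eef_pos: [648.1, 8.0, 27.1]
tool_rot: [3.142, 0.0, 0.243]
force: [-0.5, 0.1, 0.2]
width: 0.2
gripper_force: 0.0
```

send_rows(
  series=[
    {"ax": 0, "ay": 0, "az": 0, "dx": 0, "dy": 0, "dz": 0.1, "hand": 1},
    {"ax": 0, "ay": 0, "az": 0, "dx": 0, "dy": 0, "dz": 0.2, "hand": 1},
    {"ax": 0, "ay": 0, "az": 0, "dx": 0, "dy": 0, "dz": 0.2, "hand": 1},
  ],
)

```text
clock: 5.45
eef_pos: [648.0, 8.0, 25.0]
tool_rot: [-3.142, 0.0, 0.243]
force: [-0.2, -0.1, -0.2]
width: -0.3
gripper_force: 0.0
```

send_rows(
  series=[
    {"ax": 0, "ay": 0, "az": 0, "dx": 0, "dy": 0, "dz": 0.1, "hand": 1},
    {"ax": 0, "ay": 0, "az": 0, "dx": 0, "dy": 0, "dz": 0.2, "hand": 1},
    {"ax": 0, "ay": 0, "az": 0, "dx": 0, "dy": 0, "dz": 0.2, "hand": 1},
  ],
)

```text
clock: 5.75
eef_pos: [648.0, 8.0, 23.0]
tool_rot: [-3.142, 0.0, 0.243]
force: [0.0, 0.2, -0.3]
width: -0.1
gripper_force: 0.0
```

send_rows(
  series=[
    {"ax": 0, "ay": 0, "az": 0, "dx": 0, "dy": 0, "dz": 0.1, "hand": 1},
    {"ax": 0, "ay": 0, "az": 0, "dx": 0, "dy": 0, "dz": 0.2, "hand": 1},
    {"ax": 0, "ay": 0, "az": 0, "dx": 0, "dy": 0, "dz": 0.2, "hand": 1},
  ],
)

```text
clock: 6.05
eef_pos: [648.0, 8.0, 20.9]
tool_rot: [-3.142, 0.0, 0.243]
force: [0.2, -0.3, -0.2]
width: 0.2
gripper_force: 0.0
```

send_rows(
  series=[
    {"ax": 0, "ay": 0, "az": 0, "dx": 0, "dy": 0, "dz": 0.1, "hand": 1},
    {"ax": 0, "ay": 0, "az": 0, "dx": 0, "dy": 0, "dz": 0.2, "hand": 1},
    {"ax": 0, "ay": 0, "az": 0, "dx": 0, "dy": 0, "dz": 0.2, "hand": 1},
  ],
)

```text
clock: 6.35
eef_pos: [648.0, 8.0, 19.0]
tool_rot: [-3.142, 0.0, 0.243]
force: [-0.4, -0.0, -0.4]
width: -0.1
gripper_force: 0.0
```

```bash
python3 - <<'E'
from h import *
s=read_state();print(s["clock"],s["eef_pos"],s["force"],s["torque"])
a=get_image("side");b=get_image("scene");print(proj(b,[[647.2,7.8,46]]),proj(a,[[647.2,7.8,46]]))
A=cv2.resize(a["pixels"][150:215,215:285],None,fx=5,fy=5,interpolation=cv2.INTER_CUBIC)
B=cv2.resize(b["pixels"][215:280,250:320],None,fx=5,fy=5,interpolation=cv2.INTER_CUBIC)
save("c3",np.hstack([A,B]))
E
```

```text
6.35 [647.97428702   8.03725622  18.95985349] [-0.43745728 -0.01130422 -0.38619246] [ 0.03152314 -0.00726332  0.02385112]
[[288.57924018 263.3416717 ]] [[250.86625955 186.26810834]]
```

View pics/c3.png

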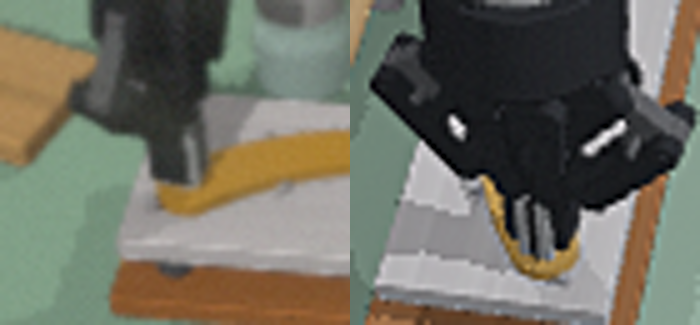

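The tips are now just over the broad end, at side (252,187) and scene (288,266). I'll go down by 1–2 mm more at a time.

send_rows(
  series=[
    {"ax": 0, "ay": 0, "az": 0, "dx": 0, "dy": 0, "dz": 0.1, "hand": 1},
    {"ax": 0, "ay": 0, "az": 0, "dx": 0, "dy": 0, "dz": 0.2, "hand": 1},
    {"ax": 0, "ay": 0, "az": 0, "dx": 0, "dy": 0, "dz": 0.2, "hand": 1},
  ],
)

```text
clock: 6.75
eef_pos: [648.0, 8.0, 16.9]
tool_rot: [-3.142, 0.0, 0.243]
force: [-0.4, 0.5, 0.8]
width: 0.2
gripper_force: 0.0
```

send_rows(
  series=[
    {"ax": 0, "ay": 0, "az": 0, "dx": 0, "dy": 0, "dz": 0.1, "hand": 1},
    {"ax": 0, "ay": 0, "az": 0, "dx": 0, "dy": 0, "dz": 0.1, "hand": 1},
    {"ax": 0, "ay": 0, "az": 0, "dx": 0, "dy": 0, "dz": 0.1, "hand": 1},
  ],
)

```text
clock: 7.05
eef_pos: [648.1, 8.0, 16.1]
tool_rot: [-3.142, 0.0, 0.243]
force: [0.4, 0.0, -0.5]
width: -0.1
gripper_force: 0.0
```

```bash
python3 - <<'E'
from h import *
import time
for i in range(3):
    s=read_state();print(s["clock"],s["eef_pos"],s["force"],s["torque"]);get_image("side")
E
```

```text
7.05 [648.1052978    8.02961898  16.09263388] [ 0.43491981  0.03124302 -0.53999374] [-0.02879087  0.02113981 -0.00239346]
7.1 [648.14371208   8.01916416  16.12597414] [0.56440143 0.43974626 1.03257278] [-0.01696747 -0.03147361 -0.01005681]
7.15 [648.15311203   7.99950796  16.14508725] [-0.20966228 -0.4311839   0.42612269] [ 0.01705789 -0.00971013 -0.0319008 ]
```

send_rows(
  series=[
    {"ax": 0, "ay": 0, "az": 0, "dx": 0, "dy": 0, "dz": 0.1, "hand": 1},
    {"ax": 0, "ay": 0, "az": 0, "dx": 0, "dy": 0, "dz": 0.15, "hand": 1},
    {"ax": 0, "ay": 0, "az": 0, "dx": 0, "dy": 0, "dz": 0.15, "hand": 1},
  ],
)

```text
clock: 7.5
eef_pos: [648.0, 8.0, 14.5]
tool_rot: [-3.142, 0.0, 0.243]
force: [0.2, -0.0, 0.6]
width: -0.0
gripper_force: 0.0
```

send_rows(
  series=[
    {"ax": 0, "ay": 0, "az": 0, "dx": 0, "dy": 0, "dz": 0.1, "hand": 1},
    {"ax": 0, "ay": 0, "az": 0, "dx": 0, "dy": 0, "dz": 0.15, "hand": 1},
    {"ax": 0, "ay": 0, "az": 0, "dx": 0, "dy": 0, "dz": 0.15, "hand": 1},
  ],
)

```text
clock: 7.8
eef_pos: [648.2, 8.0, 13.4]
tool_rot: [3.142, -0.0, 0.243]
force: [-1.2, -1.2, 3.3]
width: 0.1
gripper_force: 1.6
```

```bash
python3 - <<'E'
from h import *
import pickle
D=pickle.load(open("d.pkl","rb"))
s=read_state();print(s["clock"],s["eef_pos"],s["force"],s["torque"])
a=get_image("side");b=get_image("scene")
# did the plate/bar sink? compare right-hand part of bar / plate edge rows with the first picture
for n,im,bx in(("side",a,(300,165,350,215)),("scene",b,(255,245,325,290))):
    x0,y0,x1,y1=bx;p=cv2.cvtColor(D[n]["pixels"],cv2.COLOR_RGB2GRAY)[y0:y1,x0:x1].astype(np.float32);q=cv2.cvtColor(im["pixels"],cv2.COLOR_RGB2GRAY)[y0:y1,x0:x1].astype(np.float32)
    print(n,cv2.phaseCorrelate(p,q),np.abs(p-q).mean())
print(proj(a,[[480,-70,46],[480,-70,43]]))
E
```

```text
7.8 [648.23661432   8.00998706  13.40155686] [-1.20100648 -1.17667986  3.34503893] [0.02815213 0.16637792 0.04654945]
side ((-0.26334806821162005, 0.1532703606928969), 0.896417682647705) 4.7064
scene ((-0.22741736449800953, 0.1935245639958154), 0.32811058156284284) 30.647936
[[338.50704689 191.00030207]
 [338.44529984 192.04206931]]
```

Contact: Fz is about 3.3 N with the TCP reading 13.4. I'll press 2 mm more and check what is touching.

send_rows(
  series=[
    {"ax": 0, "ay": 0, "az": 0, "dx": 0, "dy": 0, "dz": 0.1, "hand": 1},
    {"ax": 0, "ay": 0, "az": 0, "dx": 0, "dy": 0, "dz": 0.2, "hand": 1},
    {"ax": 0, "ay": 0, "az": 0, "dx": 0, "dy": 0, "dz": 0.2, "hand": 1},
  ],
)

```text
clock: 8.2
eef_pos: [648.2, 8.0, 11.1]
tool_rot: [3.142, -0.0, 0.243]
force: [-0.7, -0.4, 4.3]
width: 0.1
gripper_force: 2.1
```

```bash
python3 - <<'E'
from h import *
import pickle
D=pickle.load(open("d.pkl","rb"))
F=[]
for i in range(4):
    s=read_state();F.append(np.r_[s["force"],s["torque"],s["eef_pos"]])
    if i==0:a=get_image("side")
    elif i==1:b=get_image("scene")
    elif i==2: w=get_image("wrist")
print(s["clock"]);print(np.round(F,2))
x0,y0,x1,y1=300,165,350,215
g=lambda im:cv2.cvtColor(im["pixels"],cv2.COLOR_RGB2GRAY)[y0:y1,x0:x1].astype(np.float32)
print(cv2.phaseCorrelate(g(D["side"]),g(a)))
A=cv2.resize(a["pixels"][155:215,220:280],None,fx=6.5,fy=6.5,interpolation=cv2.INTER_CUBIC)
B=cv2.resize(b["pixels"][225:285,260:320],None,fx=6.5,fy=6.5,interpolation=cv2.INTER_CUBIC)
save("c4",np.hstack([A,B]))
E
```

```text
8.35
[[-6.8000e-01 -3.6000e-01  4.3200e+00  6.0000e-02  2.0000e-01 -3.0000e-02
   6.4824e+02  8.0500e+00  1.1140e+01]
 [-1.7500e+00 -2.0000e-01  4.1900e+00  0.0000e+00  1.3000e-01 -5.0000e-02
   6.4825e+02  8.0800e+00  1.1200e+01]
 [-7.6000e-01  3.5000e-01  4.3200e+00 -1.0000e-02  1.7000e-01 -1.0000e-02
   6.4824e+02  8.0500e+00  1.1220e+01]
 [-5.6000e-01 -3.0000e-02  4.0700e+00 -0.0000e+00  1.8000e-01  2.0000e-02
   6.4824e+02  8.0000e+00  1.1230e+01]]
((-0.044016738144105005, 0.6745201727322261), 0.8641766948699952)
```

View pics/c4.png

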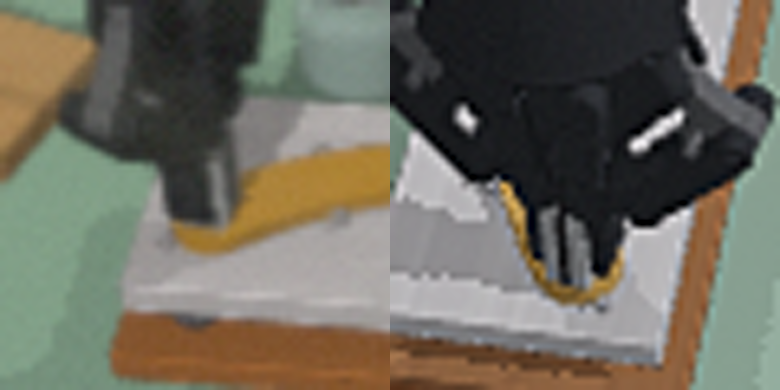

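The picture shows the closed tips on the broad end: side around (251,189), scene around (289,268). The plate has sunk about 2 mm at 4.2 N, which is a good light press. Now I'll work out the stroke shifts in tool axes.

```bash
python3 - <<'E'
import numpy as np
O=np.array([572.68,-61.68]);yaw=-2.738
xa=np.array([np.cos(yaw),np.sin(yaw)]);ya=np.array([-xa[1],xa[0]]);C=O-150*ya
P=lambda s:C+150*(np.sin(s/150)*xa+np.cos(s/150)*ya)
R=np.array([[np.cos(.243),np.sin(.243)],[np.sin(.243),-np.cos(.243)]])
s0=-104.;print(P(s0))
S=[-104+5*i for i in range(1,42)]+[104]
base=np.array([648.2,8.0]);nom=base
for j in range(0,42,10):
    seg=S[j:j+10]; print(j,[[round(float(v)/10,2) for v in R@(P(s)-base)] for s in seg],np.round(P(seg[-1]),1)); base=P(seg[-1])
E
```

```text
[647.24258739   7.81836759]
0 [[-0.43, 0.37], [-0.78, 0.73], [-1.14, 1.07], [-1.51, 1.41], [-1.89, 1.73], [-2.28, 2.04], [-2.68, 2.34], [-3.09, 2.63], [-3.51, 2.9], [-3.94, 3.15]] [617.5 -32.1]
10 [[-0.44, 0.24], [-0.88, 0.47], [-1.34, 0.68], [-1.8, 0.88], [-2.26, 1.06], [-2.73, 1.22], [-3.21, 1.37], [-3.69, 1.51], [-4.18, 1.62], [-4.67, 1.72]] [576.3 -60.1]
20 [[-0.49, 0.08], [-0.99, 0.15], [-1.49, 0.21], [-1.98, 0.24], [-2.48, 0.26], [-2.98, 0.26], [-3.48, 0.25], [-3.98, 0.21], [-4.48, 0.17], [-4.98, 0.1]] [528.3 -73. ]
30 [[-0.49, -0.08], [-0.98, -0.18], [-1.47, -0.29], [-1.95, -0.42], [-2.43, -0.57], [-2.9, -0.73], [-3.37, -0.91], [-3.83, -1.1], [-4.29, -1.31], [-4.74, -1.53]] [478.6 -69.6]
40 [[-0.44, -0.24], [-0.7, -0.39]] [470.9 -67.5]
```

send_rows(
  series=[
    {"ax": 0, "ay": 0, "az": 0, "dx": -0.4, "dy": 0.35, "dz": 0.05, "hand": 1},
    {"ax": 0, "ay": 0, "az": 0, "dx": -0.8, "dy": 0.75, "dz": 0.05, "hand": 1},
    {"ax": 0, "ay": 0, "az": 0, "dx": -1.15, "dy": 1.05, "dz": 0.05, "hand": 1},
    {"ax": 0, "ay": 0, "az": 0, "dx": -1.5, "dy": 1.4, "dz": 0.05, "hand": 1},
    {"ax": 0, "ay": 0, "az": 0, "dx": -1.9, "dy": 1.75, "dz": 0.05, "hand": 1},
    {"ax": 0, "ay": 0, "az": 0, "dx": -2.3, "dy": 2.05, "dz": 0.05, "hand": 1},
  ],
)

```text
clock: 8.95
eef_pos: [630.8, -17.8, 10.8]
tool_rot: [3.141, -0.001, 0.243]
force: [1.3, 2.9, 4.1]
width: -0.2
gripper_force: 2.2
```

send_rows(
  series=[
    {"ax": 0, "ay": 0, "az": 0, "dx": -0.4, "dy": 0.3, "dz": 0, "hand": 1},
    {"ax": 0, "ay": 0, "az": 0, "dx": -0.8, "dy": 0.6, "dz": 0, "hand": 1},
    {"ax": 0, "ay": 0, "az": 0, "dx": -1.2, "dy": 0.85, "dz": 0, "hand": 1},
    {"ax": 0, "ay": 0, "az": 0, "dx": -1.65, "dy": 1.1, "dz": 0, "hand": 1},
    {"ax": 0, "ay": 0, "az": 0, "dx": -2.1, "dy": 1.35, "dz": 0, "hand": 1},
    {"ax": 0, "ay": 0, "az": 0, "dx": -2.5, "dy": 1.55, "dz": 0, "hand": 1},
    {"ax": 0, "ay": 0, "az": 0, "dx": -3.0, "dy": 1.8, "dz": 0, "hand": 1},
    {"ax": 0, "ay": 0, "az": 0, "dx": -3.45, "dy": 2.0, "dz": 0, "hand": 1},
    {"ax": 0, "ay": 0, "az": 0, "dx": -3.9, "dy": 2.15, "dz": 0, "hand": 1},
    {"ax": 0, "ay": 0, "az": 0, "dx": -4.35, "dy": 2.3, "dz": 0, "hand": 1},
  ],
)

```text
clock: 9.95
eef_pos: [593.9, -50.6, 10.7]
tool_rot: [3.141, -0.0, 0.243]
force: [2.9, 1.8, 4.4]
width: 0.0
gripper_force: 2.3
```

send_rows(
  series=[
    {"ax": 0, "ay": 0, "az": 0, "dx": -0.5, "dy": 0.15, "dz": 0, "hand": 1},
    {"ax": 0, "ay": 0, "az": 0, "dx": -0.95, "dy": 0.3, "dz": 0, "hand": 1},
    {"ax": 0, "ay": 0, "az": 0, "dx": -1.45, "dy": 0.4, "dz": 0, "hand": 1},
    {"ax": 0, "ay": 0, "az": 0, "dx": -1.95, "dy": 0.5, "dz": 0, "hand": 1},
    {"ax": 0, "ay": 0, "az": 0, "dx": -2.45, "dy": 0.6, "dz": 0, "hand": 1},
    {"ax": 0, "ay": 0, "az": 0, "dx": -2.95, "dy": 0.65, "dz": 0, "hand": 1},
    {"ax": 0, "ay": 0, "az": 0, "dx": -3.45, "dy": 0.7, "dz": 0, "hand": 1},
    {"ax": 0, "ay": 0, "az": 0, "dx": -3.9, "dy": 0.75, "dz": 0, "hand": 1},
    {"ax": 0, "ay": 0, "az": 0, "dx": -4.4, "dy": 0.75, "dz": 0, "hand": 1},
    {"ax": 0, "ay": 0, "az": 0, "dx": -4.9, "dy": 0.75, "dz": 0, "hand": 1},
  ],
)

```text
clock: 10.95
eef_pos: [548.0, -69.5, 10.7]
tool_rot: [3.141, -0.0, 0.243]
force: [3.0, 1.2, 4.8]
width: -0.1
gripper_force: 2.3
```

send_rows(
  series=[
    {"ax": 0, "ay": 0, "az": 0, "dx": -0.5, "dy": 0, "dz": 0, "hand": 1},
    {"ax": 0, "ay": 0, "az": 0, "dx": -1.0, "dy": -0.05, "dz": 0, "hand": 1},
    {"ax": 0, "ay": 0, "az": 0, "dx": -1.5, "dy": -0.1, "dz": 0, "hand": 1},
    {"ax": 0, "ay": 0, "az": 0, "dx": -2.0, "dy": -0.15, "dz": 0, "hand": 1},
    {"ax": 0, "ay": 0, "az": 0, "dx": -2.5, "dy": -0.25, "dz": 0, "hand": 1},
    {"ax": 0, "ay": 0, "az": 0, "dx": -3.0, "dy": -0.35, "dz": 0, "hand": 1},
    {"ax": 0, "ay": 0, "az": 0, "dx": -3.45, "dy": -0.45, "dz": 0, "hand": 1},
    {"ax": 0, "ay": 0, "az": 0, "dx": -3.95, "dy": -0.6, "dz": 0, "hand": 1},
    {"ax": 0, "ay": 0, "az": 0, "dx": -4.4, "dy": -0.75, "dz": 0, "hand": 1},
    {"ax": 0, "ay": 0, "az": 0, "dx": -4.9, "dy": -0.9, "dz": 0, "hand": 1},
  ],
)

```text
clock: 11.95
eef_pos: [498.2, -72.3, 10.6]
tool_rot: [3.141, -0.0, 0.243]
force: [3.0, -0.7, 3.9]
width: 0.1
gripper_force: 2.2
```

send_rows(
  series=[
    {"ax": 0, "ay": 0, "az": 0, "dx": -0.45, "dy": -0.15, "dz": 0, "hand": 1},
    {"ax": 0, "ay": 0, "az": 0, "dx": -0.95, "dy": -0.35, "dz": 0, "hand": 1},
    {"ax": 0, "ay": 0, "az": 0, "dx": -1.4, "dy": -0.55, "dz": 0, "hand": 1},
    {"ax": 0, "ay": 0, "az": 0, "dx": -1.85, "dy": -0.75, "dz": 0, "hand": 1},
    {"ax": 0, "ay": 0, "az": 0, "dx": -2.3, "dy": -1.0, "dz": 0, "hand": 1},
    {"ax": 0, "ay": 0, "az": 0, "dx": -2.55, "dy": -1.15, "dz": 0, "hand": 1},
    {"ax": 0, "ay": 0, "az": 0, "dx": -2.55, "dy": -1.15, "dz": 0, "hand": 1},
  ],
)

```text
clock: 12.65
eef_pos: [469.8, -67.2, 10.5]
tool_rot: [-3.141, 0.002, 0.243]
force: [2.4, -0.8, 5.2]
width: -0.1
gripper_force: 2.3
```

send_rows(
  series=[
    {"ax": 0, "ay": 0, "az": 0, "dx": 0, "dy": 0, "dz": -0.3, "hand": 1},
    {"ax": 0, "ay": 0, "az": 0, "dx": 0, "dy": 0, "dz": -1, "hand": 1},
    {"ax": 0, "ay": 0, "az": 0, "dx": 0, "dy": 0, "dz": -3, "hand": 1},
    {"ax": 0, "ay": 0, "az": 0, "dx": 0, "dy": 0, "dz": -6, "hand": 1},
    {"ax": 0, "ay": 0, "az": 0, "dx": 0, "dy": 0, "dz": -10, "hand": 1},
    {"ax": 0, "ay": 0, "az": 0, "dx": -2, "dy": 0, "dz": -14, "hand": 1},
    {"ax": 0, "ay": 0, "az": 0, "dx": -2, "dy": 0, "dz": -18, "hand": 1},
    {"ax": 0, "ay": 0, "az": 0, "dx": -2, "dy": 0, "dz": -20, "hand": 1},
    {"ax": 0, "ay": 0, "az": 0, "dx": -2, "dy": 0, "dz": -20, "hand": 1},
    {"ax": 0, "ay": 0, "az": 0, "dx": -2, "dy": 0, "dz": -20, "hand": 1},
  ],
)

```text
clock: 13.65
eef_pos: [450.3, -71.9, 210.3]
tool_rot: [-3.141, 0.002, 0.243]
force: [0.6, 0.7, -0.7]
width: -0.3
gripper_force: 0.0
```

```bash
python3 - <<'E'
from fit import *
import pickle
D=pickle.load(open("d.pkl","rb"))
N={n:get_image(n) for n in("scene","side","wrist")};s=read_state();print(s["clock"],s["eef_pos"],s["force"])
measure(N["side"],(240,168,352,202))
measure(N["wrist"],(150,0,500,250))
for n in("side",):
    d=np.abs(D[n]["pixels"].astype(int)-N[n]["pixels"]).sum(2);
    for o,(x,y) in{"jar":(275,150),"block":(326,245),"brush":(330,168),"bar":(297,184)}.items(): print(n,o,d[y-12:y+12,x-15:x+15].mean())
E
```

```text
13.8 [450.10813901 -71.85810948 209.21574617] [-1.83791199  0.28399544  0.7146503 ]
len 222.72617790457352 rms 0.45520210174808706 w [13 16 18 18 17 20 21 21 22 22 24 25 23 22 26 27 26 28 27 29 30 30 30 27] O [569.32569007 -59.0038194 ] yaw -2.739613240763221
broad tip [648.81451503  20.66403769] narrow tip [464.34192173 -63.63686494]
len 193.86567248577953 rms 0.10870575342549316 w [11 12 12 13 14 15 15 16 17 17 17 18 19 20 21 21 22 23 23 24 25 26 18  8] O [558.62887152 -66.82064195] yaw -2.8346230499807077
broad tip [637.86568168  -7.40401752] narrow tip [467.17560535 -66.56397611]
side jar 5.4875
side block 31.0875
side brush 5.615277777777778
side bar 6.009722222222222
```

The side view finds the bar back in place within 0.2 mm and the plate up again. The jar and brush are unchanged. The pixels at the block changed, but the gripper never came below z 90 there, so I take that as the arm's shadow. I'll hand in.

```bash
python3 -c "
from cell import finish_job;print(finish_job())"
```

```text
the job is handed in; nothing more can be done
None
```

I stroked the brass bar with closed fingertips along its centre line from the broad end to the narrow end, at about 4–5 N (plate down roughly 2–3 mm), lifted off and handed in; the bar is still between its pegs, and the jar and brush look unchanged. I didn't check the block separately: its pixels changed in the last picture, which I put down to the arm's shadow.

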